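# Fetch the dusty mesh plate out of the air filter

### The arm

A 7-joint arm with a two-finger parallel gripper is mounted at the origin on the work surface. World frame = base frame: x ahead of the robot, y to its left, z up, the work surface at z = 0. Lengths are in m, angles in rad, forces in N, time in s.
With the tool pointing down it reaches from about 0.4 to 0.85 m from the base axis. Payload 10.4 kg.
Tool frame: the origin (TCP) lies midway between the tips of the shut fingers; the grasp point (between the pads) lies 19 mm behind it; x points along the fingers, y is the direction in which the jaws open and shut, and the axes are right-handed (so a half turn about x gives the same grasp; the last joint's range is limited). The gripper opens to 87 mm and grips with 3 to 60 N. Pads are 19 mm wide; open, the fingers measure 117 mm over their backs; the gripper's body (75 mm by 190 mm) begins 51 mm behind the grasp point.
Start: joints at [-1.189, 0.332, -0.065, 1.46, 0.022, 1.35, -0.088], TCP at [0.246, 0.575, 0.223] pointing down, gripper open.
Joint ranges: [-2.6, 2.6], [-0.5, 2.12], [-1.47, 1.34], [0.16, 2.42], [-1.27, 4.41], [0.06, 2.06], [-2.6, 2.6]. Speed limits (rad/s): [2.22, 2.22, 2.79, 2.79, 3.14, 3.14, 3.14].

### API

Orientations are given as a unit quaternion [x, y, z, w].
In Python, from bench import r gives the robot as it stands.
- The arm moves only by the shell command python3 -m jog 'ROWS' [OPENING] [FORCE]. ROWS is JSON, a list of rows, each an object with "slide": the shift along the tool's x, y, z in cm, a list of three; "roll": the turn about the tool's x in degrees. A call has 1 to 5 rows; each row is the pose to reach, as a shift and turn from the pose measured when the call began, along the tool's axes at that moment; what a row does not reach only later rows make up. A row lasts 1/12 s, in which the tool goes at most 41.7 mm and 7.16 degrees, less where a joint would pass 70% of its speed; a pose out of reach is approached as far as the arm can. A call with a gripper value outside its range is refused whole. OPENING is the closure, from 0 (fully open) to 1 (shut), set as the call begins (- or left out, the last holds). The fingers move at their own pace and stop on an object; FORCE is the grip in N (left out, the last holds). Time passes only in rows, so rows that repeat a pose let the fingers close. It gives the time, the measured TCP pose, the force and the opening at its end, in the units of the state.
- r.read_state(): the state, without advancing time (a new reading comes with each control period).
- r.camera(name): name is "scene" or "top" or "wrist"; returns the picture (480x640x3 uint8, red, green, blue); there is no depth.
- r.camera_info(name): a dict with "intrinsics" (3x3 intrinsics, pixels), "k1" (the pictures are not rectified: a ray, as slopes to the right and down, at radius r is drawn at 1 + k1 r^2 times it, then the intrinsics apply), "R" (3x3) and "t" (3): a world point X has camera coordinates R X + t; the wrist camera has in their place "hand_eye" (4x4, takes a point from camera to tool coordinates, whose origin is the TCP and whose axes are the tool frame's). Camera axes: x right, y down, z forward; pixel columns grow to the right and rows downward; lengths in m; the calibration is good to about 2 mm. A picture is of the moment at which its call begins: read the wrist's pose just before it. camera_info takes no time and is no camera call.
- r.close_job(): hands the job in, once; it reports no verdict.
The state is a dict: "time": time; "joint_positions": joint angles; "joint_vel": joint speeds; "joint_torque": joint torques, N m; "ee_pos": TCP position; "eef_rot": TCP orientation; "ft_force": force on the tool from outside, world axes, zero at the start; "torque": the same for the moment, N m; "width": finger opening in m.
Only numpy, scipy, OpenCV 4.12 (cv2) and the standard library are available. Lean on these libraries where they do the work, as an engineer would, in place of code of your own. Each camera call takes 0.05 s, during which the arm holds its last target.

### The job

The print bench's air filter needs its mesh plate checked: first hang the blue spool collar that was left on the filter's lid onto the upright post of the wooden stand, then swing the lid flap open so that it stands open by itself. Draw the pink mesh plate out of the filter and hold it upright and still above the middle of the white scrap tray, well clear of it, so that loose dust falls in; finish while still holding it there, and do not let it go. Leave the black cassette in its slot, the flap open, the collar on its post, and the glue bottle and tool cup where they stand.

Things in the scene. Friction and masses are not known exactly. Their poses are not given: they have to be found in the camera images.
- housing: Grey air filter box fixed to the table, 150 (x) x 175 (y) x 95 mm high, walls and floor 5 mm, open-topped under a white flap. Origin: centre of its underside; z up, x from the pull tab's side to the hinge side. Inside, two upright slots (parallel to the box's x, centred at y = +32 and y = -32 mm, guides 45 mm high above the floor, 14 mm wide) each hold one cassette; which one is in which slot varies.
- flap (a joint): Hinge angle of the white top flap, rad: 0 shut (level), 1.57 straight up, end stop 1.9 (leaning away). Stiff friction hinge: it stays at any angle and needs about 2 to 3 N at the tab. The flap is 150 x 175 x 6 mm; when shut its top is 101 mm above the table.
- flap_hinge (a point): Point on the flap's hinge axis, middle of the box's +x upper edge, 95 mm above the table. The axis runs along the box's y.
- flap_grip (a point): Grip point in the orange pull tab on the flap. The tab stands square on the flap, 10 mm thick along the box's y, 20 mm along x, 44 mm high; its middle is 15 mm from the flap's free edge (135 mm from the hinge). This point is 34 mm above the flap's top face in the tab, and turns with the flap.
- collar: Loose blue printed spool collar, lying on the shut flap behind the tab: tube 48 mm outside diameter, 30 mm high, 24 mm bore right through, with a flange 58 mm diameter and 6 mm thick at the bottom. 35 g. Origin: centre of the underside; z up along the bore.
- stand: Fixed wooden stand, 90 x 90 x 12 mm, with an upright aluminium post of 16 mm diameter at its centre, top 60 mm above the table, tip tapered. Origin: centre of the underside; z up. A collar hung fully home rests on the wood, its underside 12 mm above the table.
- mesh_plate: Loose pink-framed mesh plate, 90 mm wide (x), 10 mm thick (y), 82 mm high in all: a 60 mm high frame and on its top middle a pull tab 40 mm wide, 22 mm high, 10 mm thick. About 80 g. Origin: centre of its underside; z up through the tab. It stands in one of the housing's slots on the floor (origin 5 mm above the table, tab top 87 mm above it), hidden until the flap is open; it draws out straight up and must rise 95 mm to clear the box.
- carbon_plate: Loose black cassette of the same shape, size and origin as the mesh plate, in the other slot; stays there.
- tray: Fixed white open scrap tray, 150 x 150 x 40 mm high, walls 4 mm. Origin: centre of its underside.
- bottle: Bystander: loose white glue bottle with a blue cap, 48 mm diameter, 120 mm high. Origin: centre of its underside.
- cup: Bystander: loose pink tool cup, 68 mm diameter, 85 mm high, tools stick out to 135 mm. Origin: centre of its underside.
Not all that is in view belongs to the job. Several things look just like the stand: the one meant starts farthest to the robot's right.

How it is judged:
On the way, in this order (a step that is already met when the one before it is completed fails the run):
1. the collar is hung fully home on the post and let go (horizontal distance between collar and stand below 0.009 m and z of collar in the frame of stand between 0.006 and 0.022 m and angle between collar's own z axis and vertical below 0.15 rad and contact force between the fingers and collar below 0.1 N), for 0.2 s.
2. the flap stands open (beyond 1.2 rad) (value of joint flap above 1.2 rad), for 0.2 s.
3. the mesh plate is drawn clear of the filter box by the gripper (z of mesh_plate in the frame of housing above 0.095 m and contact force between the fingers and mesh_plate above 1 N), for 0.1 s.
At the end, for the whole second after the job is handed in: Plate gripped (over 1 N), still, within 17 deg of upright, underside over 65 mm above the table, centre within 40 mm of the tray's in plan, touching no tray, box or stand; flap beyond 1.2 rad; collar on the post within 10 mm of fully down, level, released; black cassette in its slot (all of step 1 and contact force between the fingers and mesh_plate above 1 N and horizontal distance between mesh_plate and tray below 0.04 m and height (world z) of mesh_plate above 0.065 m and angle between mesh_plate's own z axis and vertical below 0.3 rad and linear speed of mesh_plate below 0.03 m/s and contact force between mesh_plate and tray below 0.1 N and contact force between mesh_plate and housing below 0.1 N and contact force between mesh_plate and stand below 0.1 N and value of joint flap above 1.2 rad and z of carbon_plate in the frame of housing below 0.012 m); the arm keeps its last pose, push and grip.
It fails at once if the glue bottle is moved by more than 30 mm or tipped (distance of bottle from where it was at the start of the episode above 0.03 m or angle between bottle's own z axis and vertical above 0.4 rad).
It fails at once if the tool cup is moved by more than 30 mm or tipped (distance of cup from where it was at the start of the episode above 0.03 m or angle between cup's own z axis and vertical above 0.4 rad).
It fails at once if the black cassette is pulled up out of its slot by more than 30 mm (z of carbon_plate in the frame of housing above 0.035 m).
It also fails if it takes over 66 s, if anything falls off the work surface, if the arm or the gripper's body presses on something with over 40 N, if the wrist force passes 120 N, or if a joint passes its speed limit or range.

## Working session

There is one attempt and no reset: what is moved stays moved. The work goes in short steps, Python scripts to look and compute and a shell command to move; the robot and the scene stay as the last step left them, time stands still between calls to the robot, and variables do not carry over. Pictures are saved under pics/ and viewed, and the job is handed in when it is done.

```bash
ls; mkdir -p pics; python3 - <<'E'
from bench import r
import cv2
for n in ("scene","top","wrist"):
    if n=="wrist": print(r.read_state())
    cv2.imwrite(f"pics/{n}0.png",r.camera(n)[:,:,::-1])
    print(n,r.camera_info(n))
E
```

```text
pics
scene {'intrinsics': array([[450.31015229,   0.        , 314.35335317],
       [  0.        , 450.31015229, 243.67165595],
       [  0.        ,   0.        ,   1.        ]]), 'k1': -0.0640892462867243, 'R': array([[ 0.58393471,  0.81173974, -0.00994238],
       [ 0.69265368, -0.50458137, -0.51539163],
       [-0.4233806 ,  0.29406844, -0.85689709]]), 't': array([-0.31301444, -0.30610095,  1.3641993 ])}
top {'intrinsics': array([[543.92605784,   0.        , 324.06251622],
       [  0.        , 543.92605784, 231.37601912],
       [  0.        ,   0.        ,   1.        ]]), 'k1': -0.0442946311590979, 'R': array([[ 0.0320492 , -0.99948374,  0.00225802],
       [-0.97565463, -0.03177534, -0.21699853],
       [ 0.21695826,  0.00475158, -0.97616932]]), 't': array([-0.03994168,  0.54778733,  1.23686151])}
{'time': 0.1, 'joint_positions': array([-1.18864443,  0.33282654, -0.06470529,  1.46085456,  0.02158517,
        1.34989986, -0.08850793]), 'joint_vel': array([ 0.00033925, -0.0027582 ,  0.00010397, -0.00206814,  0.00107605,
       -0.00086898, -0.00021113]), 'joint_torque': array([
[... 260 characters left out ...]
orce': array([-1.06724678,  0.33172095,  0.43567667]), 'torque': array([-0.01271568, -0.02027574,  0.08491499]), 'width': 0.08629940731196437}
wrist {'intrinsics': array([[422.40833926,   0.        , 315.69960719],
       [  0.        , 422.40833926, 237.67817341],
       [  0.        ,   0.        ,   1.        ]]), 'k1': -0.09847851222790693, 'hand_eye': array([[-4.26062796e-04, -2.59490909e-01,  9.65745456e-01,
        -1.62723449e-01],
       [ 9.99999906e-01, -1.87229947e-04,  3.90867267e-04,
         1.71943549e-04],
       [ 7.93899681e-05,  9.65745532e-01,  2.59490964e-01,
        -7.14937430e-02],
       [ 0.00000000e+00,  0.00000000e+00,  0.00000000e+00,
         1.00000000e+00]])}
```

View pics/scene0.png

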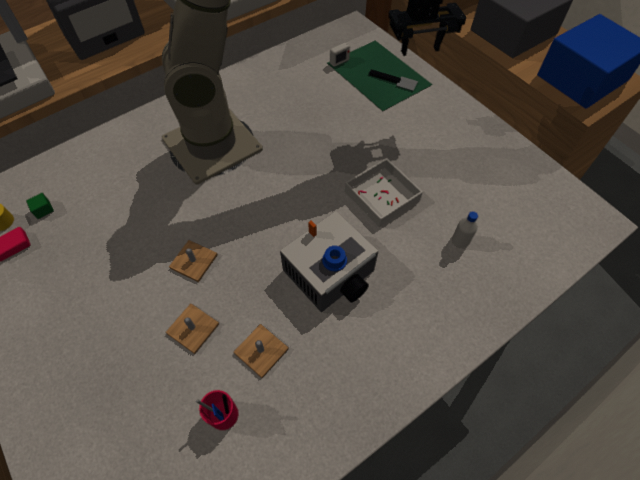

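View pics/top0.png

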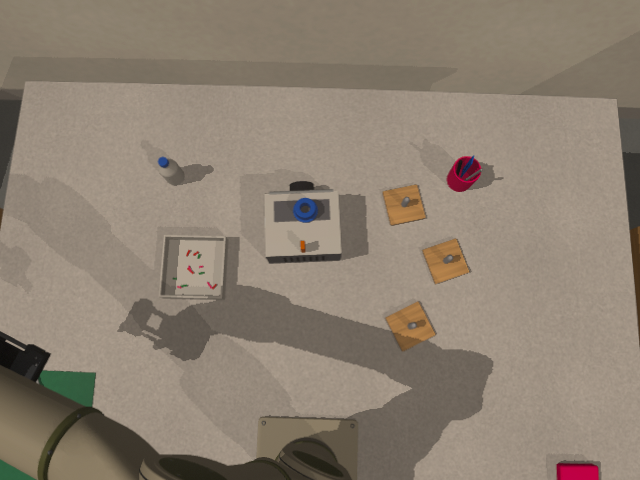

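View pics/wrist0.png

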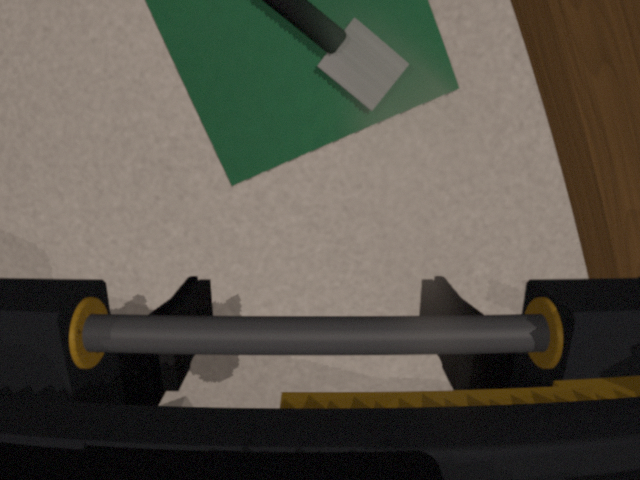

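```bash
cat > h.py <<'E'
import numpy as np, cv2
from bench import r
from scipy.spatial.transform import Rotation as Ro
def cam(n,st=None):
    i=r.camera_info(n)
    if n=="wrist":
        H=np.array(i["hand_eye"]); T=np.eye(4); T[:3,:3]=Ro.from_quat(st["eef_rot"]).as_matrix(); T[:3,3]=st["ee_pos"]
        M=np.linalg.inv(T@H); return i["intrinsics"],i["k1"],M[:3,:3],M[:3,3]
    return i["intrinsics"],i["k1"],i["R"],i["t"]
def p2w(c,uv,z):
    K,k,R,t=c
    q=np.linalg.solve(K,[uv[0],uv[1],1])[:2]; s=q.copy()
    for _ in range(20): s=q/(1+k*(s@s))
    d=R.T@np.r_[s,1]; o=-R.T@t
    return o+d*(z-o[2])/d[2]
def w2p(c,X):
    K,k,R,t=c
    p=R@np.asarray(X,float)+t; s=p[:2]/p[2]; s=s*(1+k*(s@s)); return (K@np.r_[s,1])[:2]
def snap(n,name):
    st=r.read_state(); im=r.camera(n)[:,:,::-1].copy(); cv2.imwrite(f"pics/{name}.png",im); return im,cam(n,st),st
def crop(im,x0,y0,x1,y1,f,name):
    cv2.imwrite(f"pics/{name}.png",cv2.resize(im[y0:y1,x0:x1],None,fx=f,fy=f,interpolation=cv2.INTER_CUBIC))
E
python3 - <<'E'
from h import *
im=cv2.imread("pics/top0.png")
crop(im,240,160,500,360,3,"topc")
im=cv2.imread("pics/scene0.png")
crop(im,150,180,410,380,3,"scenec")
c=cam("top")
for n,uv,z in [("collar top",(305,209),.131),("tab",(303,246),.145),("A",(404,204),.012),("B",(446,261),.012),("C",(411,326),.012),("tray",(194,267),.02),("cup",(463,174),.04),("bottlecap",(164,162),.12)]:
    print(n,p2w(c,uv,z).round(3))
print(Ro.from_quat(r.read_state()["eef_rot"]).as_matrix().round(3))
E
```

```text
collar top [0.584 0.022 0.131]
tab [0.495 0.023 0.145]
A [ 0.636 -0.22   0.012]
B [ 0.495 -0.323  0.012]
C [ 0.335 -0.237  0.012]
tray [0.459 0.291 0.02 ]
cup [ 0.711 -0.363  0.04 ]
bottlecap [0.69  0.358 0.12 ]
[[-0.     0.394  0.919]
 [-0.001  0.919 -0.394]
 [-1.    -0.001  0.   ]]
```

View pics/topc.png

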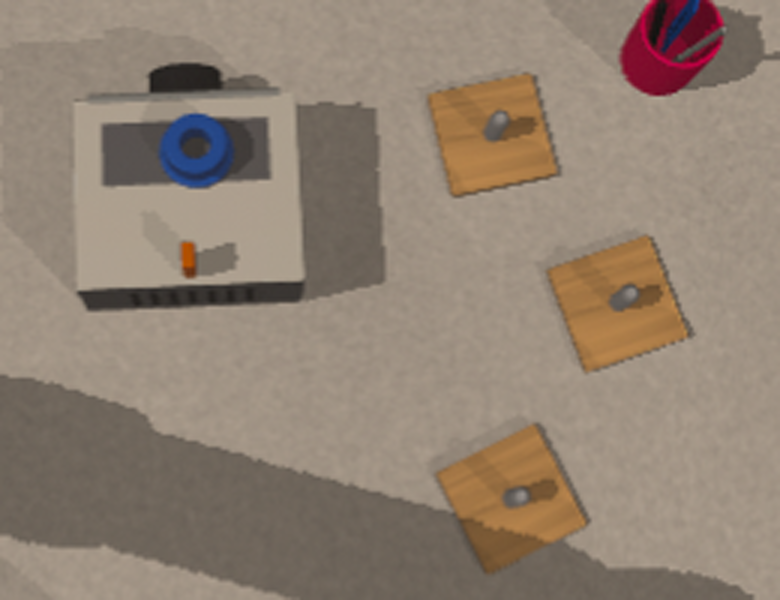

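View pics/scenec.png

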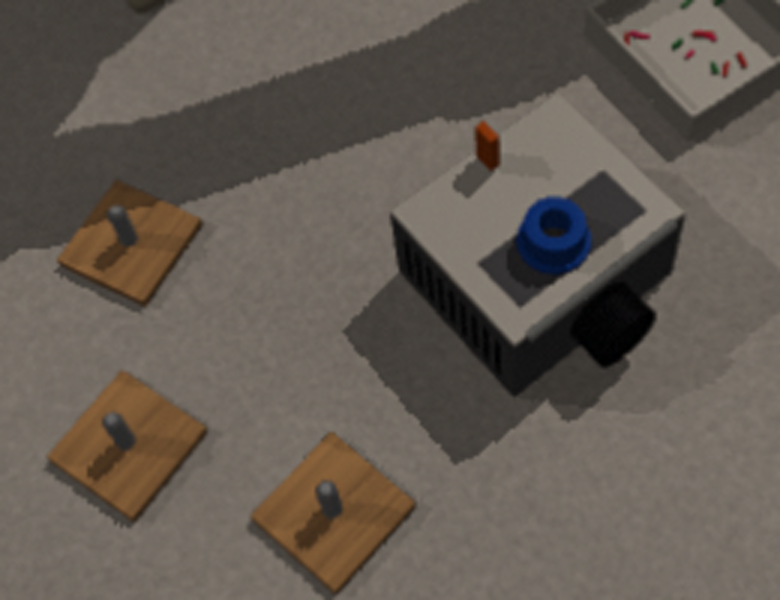

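```bash
python3 - <<'E'
from h import *
c=cam("top")
P=lambda u,v,z:p2w(c,(240+(u-1)/3,160+(v-1)/3),z)
print("flap",[P(*q,.101).round(4)[:2] for q in[(78,290),(303,282),(294,93),(75,101)]])
S=[P(*q,.012)[:2] for q in[(548,267),(651,235),(691,331),(588,370)]]
print("stand",np.round(S,4),np.mean(S,0), "post",P(628,293,.06), "collar",P(197,148,.131),P(196,147,.131),"tab",P(189,244,.145))
E=[P(*q,.131)[:2] for q in[(165,145),(229,145),(197,117),(197,180)]];print(np.round(E,4))
cs=cam("scene")
Q=lambda u,v,z:p2w(cs,(150+(u-1)/3,180+(v-1)/3),z)
print("scene: collar",Q(557,216,.131),"post",Q(326,488,.06),"tab",Q(486,128,.145))
print("flap",[Q(*q,.101).round(4)[:2] for q in[(562,93),(392,215),(518,342),(683,213)]])
S=[Q(*q,.012)[:2] for q in[(252,518),(331,434),(413,504),(334,592)]];print(np.mean(S,0))
S=[Q(*q,.012)[:2] for q in[(48,458),(122,372),(206,431),(130,520)]];print(np.mean(S,0),Q(112,418,.06))
S=[p2w(c,q,.04)[:2] for q in [(161.5,236.5),(226.5,236.5),(225,298.5),(160.5,297)]];print("tray",np.round(S,3),np.mean(S,0))
E
```

```text
flap [array([0.477 , 0.1091]), array([ 0.4888, -0.0621]), array([ 0.6386, -0.0512]), array([0.6265, 0.1197])]
stand [[ 0.5238 -0.2653]
 [ 0.5534 -0.3508]
 [ 0.4744 -0.382 ]
 [ 0.4398 -0.2973]] [ 0.49784933 -0.32382069] post [ 0.49555449 -0.31980873  0.06      ] collar [0.58372621 0.02162897 0.131     ] [0.58448425 0.02241713 0.131     ] tab [0.5065624  0.02404994 0.145     ]
[[ 0.5853  0.046 ]
 [ 0.5869 -0.0025]
 [ 0.6081  0.0226]
 [ 0.5588  0.0206]]
scene: collar [0.58381403 0.02534644 0.131     ] post [ 0.63586884 -0.22163708  0.06      ] tab [0.49573599 0.02314958 0.145     ]
flap [array([0.4801, 0.1101]), array([ 0.4944, -0.0665]), array([ 0.639 , -0.0511]), array([0.626 , 0.1172])]
[ 0.63696462 -0.22321355]
[ 0.49775437 -0.32589112] [ 0.4957455  -0.32383175  0.06      ]
tray [[0.528 0.372]
 [0.533 0.213]
 [0.383 0.207]
 [0.382 0.36 ]] [0.45636788 0.28787675]
```

```bash
cat >> h.py <<'E'
def go(x,y,z,yaw=None):
    """yaw: deg ccw of tool y from world y"""
    s=r.read_state(); R=Ro.from_quat(s["eef_rot"]).as_matrix()
    d=R.T@(np.array([x,y,z])-s["ee_pos"])*100
    cy=np.degrees(np.arctan2(-R[0,1],R[1,1]))
    print("t",round(s["time"],2),"pos",s["ee_pos"].round(4),"yaw",cy.round(2),"w",round(s["width"],4),"F",np.round(s["ft_force"],1),"| slide",d.round(2),"roll",None if yaw is None else round(-(yaw-cy),2), "dist cm",round(np.linalg.norm(d),1))
E
python3 -c "
from h import *
go(.584,.0225,.26,4.2)"
```

```text
t 0.15 pos [0.246  0.5742 0.2219] yaw -23.19 w 0.0871 F [-0.3 -0.3  0.3] | slide [ -3.76 -37.41  52.79] roll -27.39 dist cm 64.8
```

```bash
python3 -m jog '[{"slide":[-3.8,-37.4,52.8],"roll":-27.4},{"slide":[-3.8,-37.4,52.8],"roll":-27.4},{"slide":[-3.8,-37.4,52.8],"roll":-27.4},{"slide":[-3.8,-37.4,52.8],"roll":-27.4},{"slide":[-3.8,-37.4,52.8],"roll":-27.4}]' 0 20; python3 -c "
from h import *
go(.584,.0225,.26,4.2)"
```

```text
time: 0.57
ee_pos: [0.3543, 0.3969, 0.2345]
eef_rot: [-0.029, 0.707, 0.028, 0.706]
ft_force: [0.6, -0.1, 0.1]
width: 0.087
t 0.57 pos [0.3543 0.3969 0.2345] yaw 4.64 w 0.087 F [ 0.6 -0.1  0.1] | slide [ -2.52 -39.18  19.86] roll 0.44 dist cm 44.0
```

```bash
python3 -m jog '[{"slide":[-2.5,-39.2,19.9],"roll":0},{"slide":[-2.5,-39.2,19.9],"roll":0},{"slide":[-2.5,-39.2,19.9],"roll":0},{"slide":[-2.5,-39.2,19.9],"roll":0},{"slide":[-2.5,-39.2,19.9],"roll":0}]'; python3 -c "
from h import *
go(.584,.0225,.26,4.2)"
```

```text
time: 0.98
ee_pos: [0.463, 0.2194, 0.2466]
eef_rot: [-0.029, 0.707, 0.028, 0.706]
ft_force: [1.9, 0.9, -0.1]
width: 0.0869
t 0.98 pos [0.463  0.2194 0.2466] yaw 4.63 w 0.0869 F [ 1.9  0.9 -0.1] | slide [ -1.32 -20.61  10.47] roll 0.43 dist cm 23.2
```

```bash
python3 -m jog '[{"slide":[-1.3,-20.6,10.5],"roll":0.4},{"slide":[-1.3,-20.6,10.5],"roll":0.4},{"slide":[-1.3,-20.6,10.5],"roll":0.4},{"slide":[-1.3,-20.6,10.5],"roll":0.4},{"slide":[-1.3,-20.6,10.5],"roll":0.4}]';  python3 -m jog '[{"slide":[-0.3,-4.3,2.2],"roll":0},{"slide":[-0.3,-4.3,2.2],"roll":0},{"slide":[-0.3,-4.3,2.2],"roll":0}]'; python3 -c "
from h import *
go(.584,.0225,.26,4.2)
im,c,s=snap('wrist','w1')
print(w2p(c,[.584,.0225,.131]))"
```

```text
time: 1.4
ee_pos: [0.5717, 0.0422, 0.2585]
eef_rot: [-0.027, 0.707, 0.026, 0.706]
ft_force: [0.5, 1.4, -0.2]
width: 0.087
time: 1.65
ee_pos: [0.5976, -0.0034, 0.2611]
eef_rot: [-0.025, 0.707, 0.023, 0.706]
ft_force: [-0.1, -0.0, -0.1]
width: 0.0867
t 1.65 pos [ 0.5976 -0.0034  0.2611] yaw 3.9 w 0.0867 F [-0.1 -0.  -0.1] | slide [ 0.11  2.67 -1.18] roll -0.3 dist cm 2.9
[353.21679411 211.58298587]
```

View pics/w1.png

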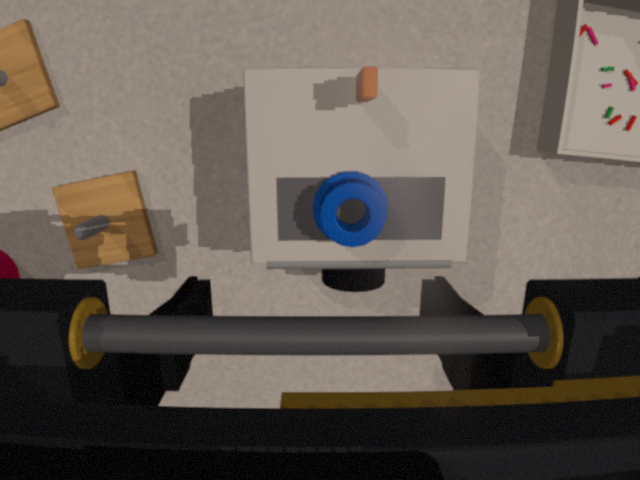

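```bash
cat >> h.py <<'E'
def stw(pos,quat): return {"ee_pos":np.array(pos),"eef_rot":np.array(quat)}
E
python3 - <<'E'
from h import *
s=r.read_state(); c=cam("wrist",s)
im=cv2.imread("pics/w1.png"); hsv=cv2.cvtColor(im,cv2.COLOR_BGR2HSV)
crop(im,230,50,490,290,3,"w1c")
m=cv2.inRange(hsv,(100,150,60),(130,255,255)); ys,xs=np.nonzero(m[100:260,290:420]); print(xs.min()+290,xs.max()+290,ys.min()+100,ys.max()+100)
ct,_=cv2.findContours(m[100:260,290:420],cv2.RETR_CCOMP,cv2.CHAIN_APPROX_NONE)
for q in ct:
    if len(q)>20: print(cv2.fitEllipse(q),len(q))
for nm,uv,z in[("FL",(245,70),.101),("FR",(478,71),.101),("BR",(467,262),.101),("BL",(252,263),.101),("tabtop",(369,71),.145)]: print(nm,p2w(c,uv,z).round(4))
E
```

```text
313 384 173 246
((57.640769958496094, 109.90989685058594), (65.42249298095703, 75.31857299804688), 146.02114868164062) 238
((61.73047637939453, 110.79535675048828), (25.2550106048584, 33.42473602294922), 74.07707214355469) 82
FL [ 0.4898 -0.0594  0.101 ]
FR [0.4768 0.1111 0.101 ]
BR [0.6237 0.1252 0.101 ]
BL [ 0.6368 -0.0488  0.101 ]
tabtop [0.4899 0.0258 0.145 ]
```

View pics/w1c.png

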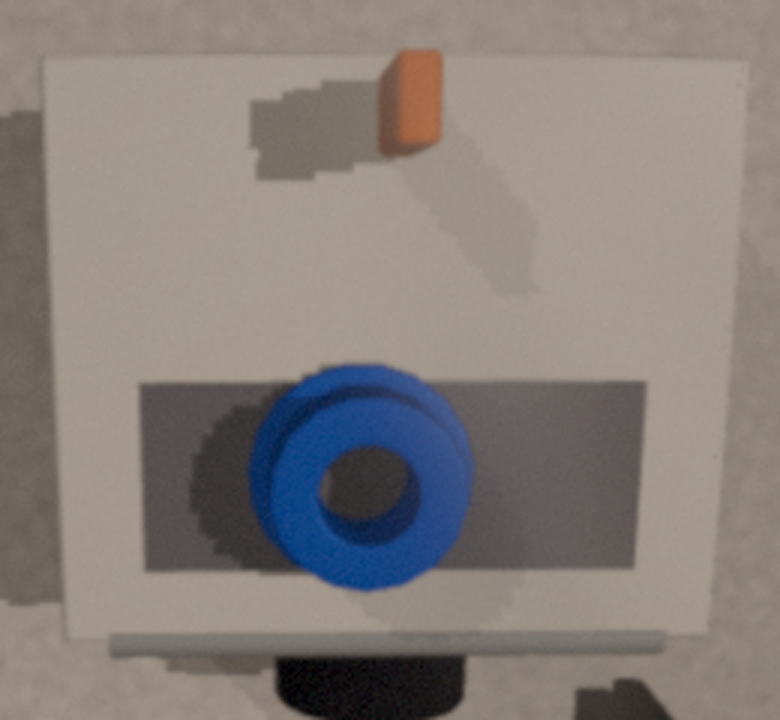

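```bash
python3 - <<'E'
from h import *
s=r.read_state(); c=cam("wrist",s)
print(p2w(c,(230+371/3,50+490/3),.131),p2w(c,(230+421/3,50+96/3),.145))
x,y=p2w(c,(230+371/3,50+490/3),.131)[:2]
go(x,y,.20,4.2)
E
```

```text
[0.58438096 0.02585498 0.131     ] [0.49648804 0.02722233 0.145     ]
t 1.7 pos [ 0.5969 -0.0006  0.261 ] yaw 4.08 w 0.0873 F [ 0.2  0.2 -0.6] | slide [ 6.1   2.73 -1.05] roll -0.12 dist cm 6.8
```

```bash
python3 -m jog '[{"slide":[3,2.5,-1.1],"roll":0},{"slide":[6.1,2.5,-1.1],"roll":0},{"slide":[6.1,2.5,-1.1],"roll":0},{"slide":[6.1,2.5,-1.1],"roll":0},{"slide":[6.1,2.5,-1.1],"roll":0}]'; python3 - <<'E'
from h import *
im,c,s=snap('wrist','w2'); print(s["ee_pos"], w2p(c,[.5845,.023,.131]))
go(.5845,.023,.110,4.2)
E
```

```text
time: 2.12
ee_pos: [0.5846, 0.0237, 0.2017]
eef_rot: [-0.026, 0.707, 0.025, 0.707]
ft_force: [-0.2, -0.8, 1.1]
width: 0.0871
[0.58464024 0.02371697 0.2017049 ] [313.71948805 251.66127013]
t 2.17 pos [0.585  0.0235 0.2021] yaw 4.08 w 0.0873 F [-0.3 -0.9  0.4] | slide [ 9.21 -0.03 -0.07] roll -0.12 dist cm 9.2
```

View pics/w2.png

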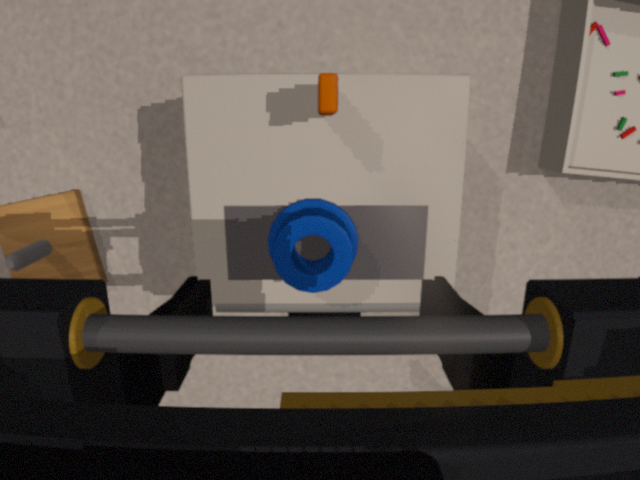

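```bash
python3 - <<'E'
import cv2
from h import crop
crop(cv2.imread("pics/w2.png"),250,180,380,310,6,"w2c")
E
python3 -m jog '[{"slide":[4,0,-0.1]},{"slide":[7,0,-0.1]},{"slide":[9.1,0,-0.1]},{"slide":[9.1,0,-0.1]},{"slide":[9.1,0,-0.1]}]'
```

```text
invalid input at $[0]: expected keys slide, roll
```

View pics/w2c.png

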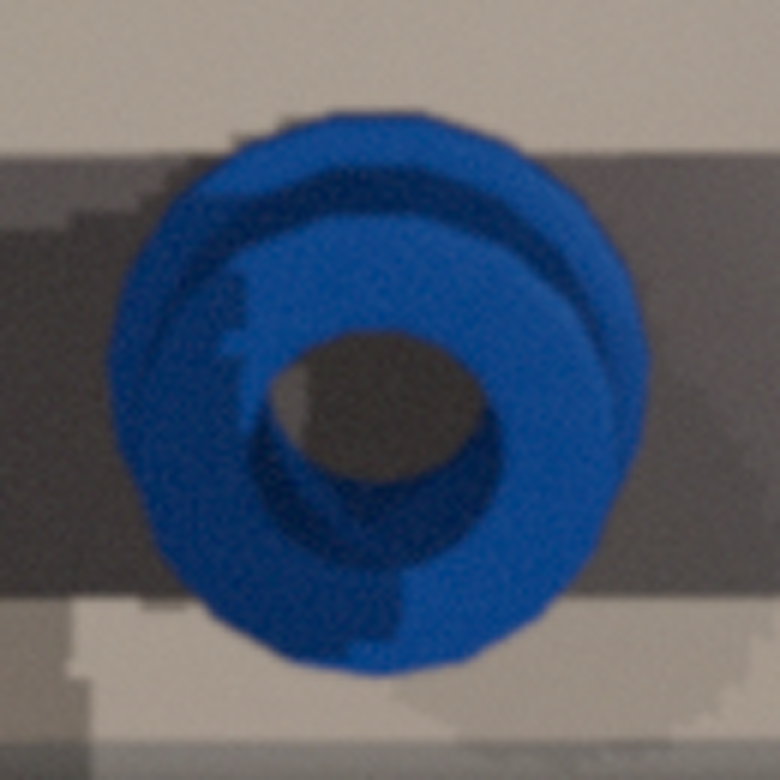

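```bash

python3 -m jog '[{"slide":[4,0,0.1],"roll":0},{"slide":[7,0,0.1],"roll":0},{"slide":[9.1,0,0.1],"roll":0},{"slide":[9.1,0,0.1],"roll":0},{"slide":[9.1,0,0.1],"roll":0}]'; python3 - <<'E'
from h import *
im,c,s=snap('wrist','w3'); go(.586,.0225,.110,4.2)
E
```

```text
time: 2.58
ee_pos: [0.5867, 0.0231, 0.1123]
eef_rot: [-0.026, 0.706, 0.024, 0.707]
ft_force: [-0.1, 0.0, 0.2]
width: 0.0872
t 2.63 pos [0.5875 0.0232 0.1134] yaw 4.05 w 0.0868 F [ 0.3  1.  -0.3] | slide [ 0.34 -0.06 -0.15] roll -0.15 dist cm 0.4
```

View pics/w3.png

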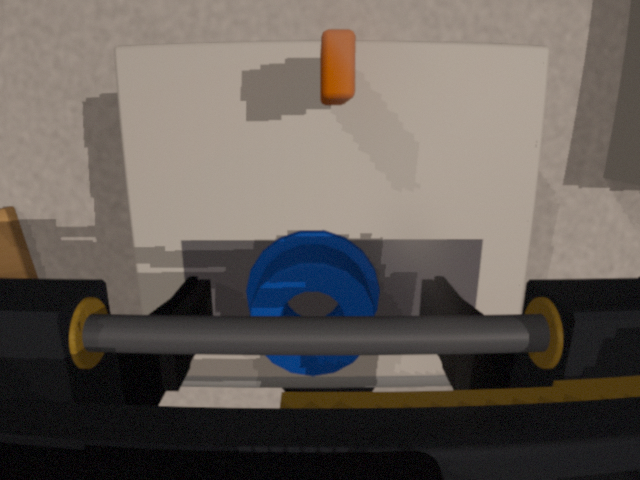

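Collar ring is centred between the fingers (about x=313 px). Nudge and close gently.

```bash

python3 -m jog '[{"slide":[0.3,-0.1,-0.1],"roll":0},{"slide":[0.3,-0.1,-0.1],"roll":0}]' ; python3 -m jog '[{"slide":[0,0,0],"roll":0},{"slide":[0,0,0],"roll":0},{"slide":[0,0,0],"roll":0},{"slide":[0,0,0],"roll":0},{"slide":[0,0,0],"roll":0}]' 0.6 15; python3 -m jog '[{"slide":[0,0,0],"roll":0},{"slide":[0,0,0],"roll":0},{"slide":[0,0,0],"roll":0},{"slide":[0,0,0],"roll":0},{"slide":[0,0,0],"roll":0}]' 0.6 15;
```

```text
time: 2.8
ee_pos: [0.5878, 0.0218, 0.1124]
eef_rot: [-0.025, 0.704, 0.025, 0.709]
ft_force: [-1.3, 0.3, -0.3]
width: 0.0871
time: 3.22
ee_pos: [0.5878, 0.0219, 0.1125]
eef_rot: [-0.025, 0.704, 0.025, 0.709]
ft_force: [-0.4, 0.5, 0.4]
width: 0.0617
time: 3.63
ee_pos: [0.5878, 0.0219, 0.1124]
eef_rot: [-0.025, 0.704, 0.025, 0.709]
ft_force: [0.8, -0.1, -0.7]
width: 0.0481
```

```bash

python3 -m jog '[{"slide":[-2,0,0],"roll":0},{"slide":[-5,0,0],"roll":0},{"slide":[-8.5,0,0],"roll":0},{"slide":[-8.5,0,0],"roll":0}]' 0.6 25; python3 - <<'E'
from h import *
im,c,s=snap('wrist','w4'); go(.497,-.3235,.20,4.2)
print(s["joint_positions"])
E
```

```text
time: 3.97
ee_pos: [0.5901, 0.0219, 0.2042]
eef_rot: [-0.025, 0.701, 0.025, 0.712]
ft_force: [1.5, 0.2, 0.3]
width: 0.0474
t 4.02 pos [0.5892 0.0219 0.2012] yaw 4.02 w 0.0479 F [-0.7  0.5 -0.7] | slide [-3.000e-02 -3.381e+01 -1.162e+01] roll -0.18 dist cm 35.8
[-0.41523935  0.25682985  0.35880994  1.61670016 -0.09341666  1.26879453
  1.59991119]
```

View pics/w4.png

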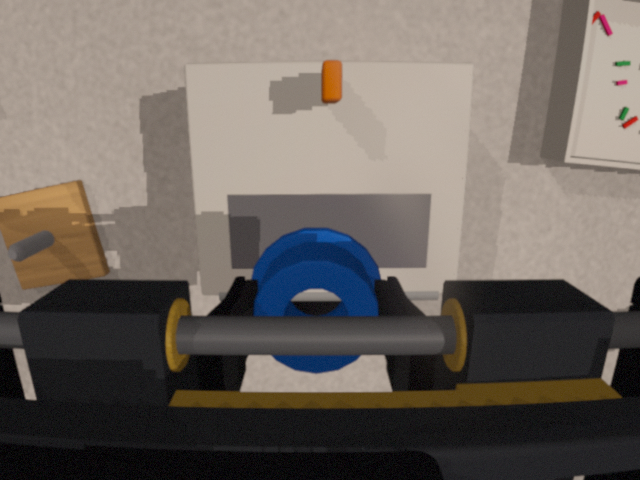

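```bash

python3 -m jog '[{"slide":[0,-33.8,-11.6],"roll":6},{"slide":[0,-33.8,-11.6],"roll":12},{"slide":[0,-33.8,-11.6],"roll":18},{"slide":[0,-33.8,-11.6],"roll":20},{"slide":[0,-33.8,-11.6],"roll":20}]' ; python3 - <<'E'
from h import *
go(.497,-.3235,.20)
E
```

```text
time: 4.43
ee_pos: [0.5335, -0.1812, 0.1981]
eef_rot: [0.1, 0.696, -0.098, 0.705]
ft_force: [1.5, -0.1, -0.1]
width: 0.0477
t 4.43 pos [ 0.5335 -0.1812  0.1981] yaw -16.12 w 0.0477 F [ 1.5 -0.1 -0.1] | slide [ -0.25 -14.69   0.45] roll None dist cm 14.7
```

```bash

python3 -m jog '[{"slide":[-0.2,-14.7,6],"roll":0},{"slide":[-0.2,-14.7,6],"roll":0},{"slide":[-0.2,-14.7,6],"roll":0},{"slide":[-0.2,-14.7,6],"roll":0},{"slide":[-0.2,-14.7,6],"roll":0}]' ; python3 -m jog '[{"slide":[0,0,0],"roll":0},{"slide":[0,0,0],"roll":0}]' ; python3 - <<'E'
from h import *
im,c,s=snap('wrist','w5')
go(.497,-.3235,.20)
print(w2p(c,[.497,-.3235,.06]),s["ee_pos"],s["joint_vel"].round(3))
np.save("c5.npy",np.array([*s["ee_pos"],*s["eef_rot"]]))
E
```

```text
time: 4.85
ee_pos: [0.5473, -0.3471, 0.1988]
eef_rot: [0.101, 0.696, -0.103, 0.703]
ft_force: [-0.0, -1.2, -0.2]
width: 0.0482
time: 5.02
ee_pos: [0.5461, -0.3482, 0.1975]
eef_rot: [0.102, 0.697, -0.104, 0.703]
ft_force: [0.3, 0.6, -1.6]
width: 0.0478
t 5.07 pos [ 0.5468 -0.3469  0.1979] yaw -16.62 w 0.0478 F [-0.1  1.6  0.4] | slide [-0.26  0.82 -5.44] roll None dist cm 5.5
[328.98461359 148.62843988] [ 0.54611086 -0.34817483  0.19752799] [-0.029 -0.023 -0.016  0.009 -0.003  0.005 -0.008]
```

View pics/w5.png

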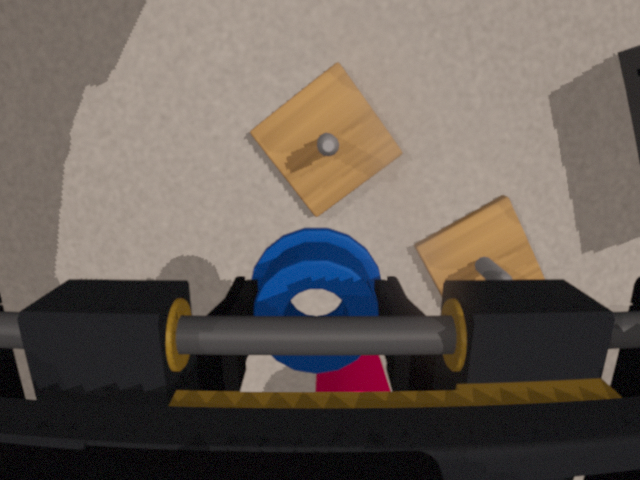

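```bash
python3 - <<'E'
from h import *
a=np.load("c5.npy"); s=stw(a[:3],a[3:]); c=cam("wrist",s)
im=cv2.imread("pics/w5.png"); crop(im,290,110,370,180,9,"w5a"); crop(im,240,220,400,380,4,"w5b")
for uv,z in[((328,144),.06),((485,262),.06)]: print(p2w(c,uv,z))
print(w2p(c,[.335,-.237,.012]))
E
```

```text
[ 0.4937417  -0.32326093  0.06      ]
[ 0.61160367 -0.2331097   0.06      ]
[376.75531051 -95.57761478]
```

View pics/w5a.png

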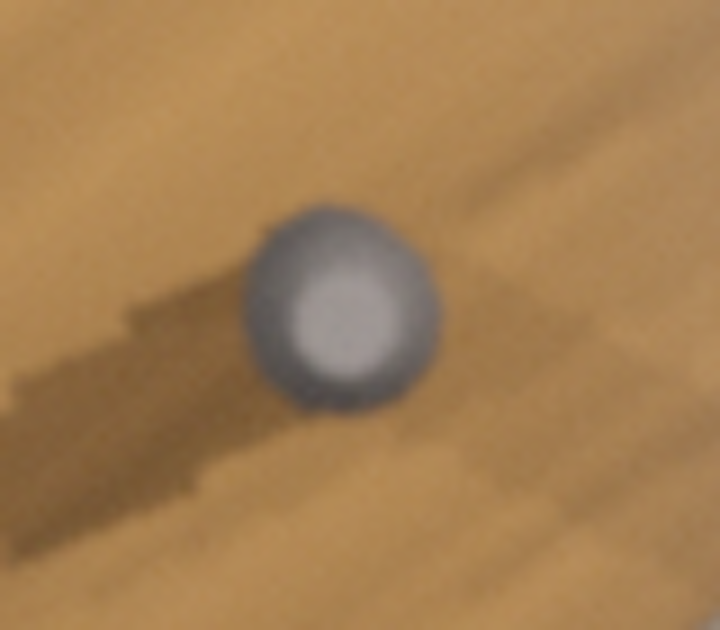

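View pics/w5b.png

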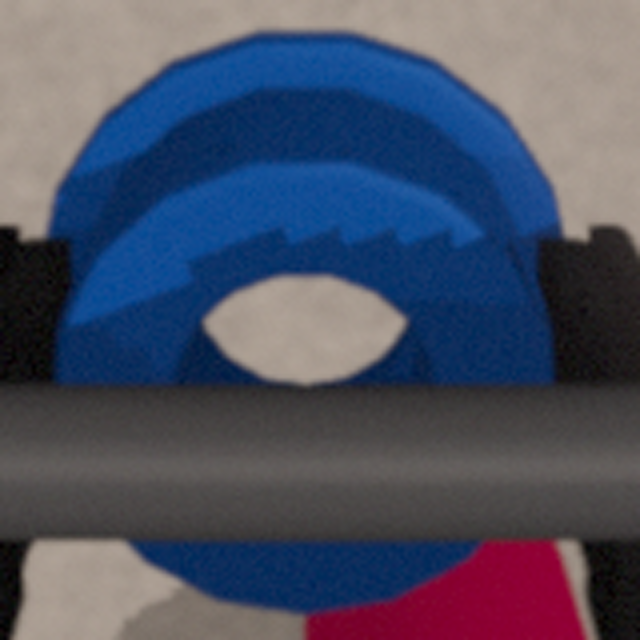

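```bash
python3 - <<'E'
from h import *
a=np.load("c5.npy"); s=stw(a[:3],a[3:]); c=cam("wrist",s)
p=p2w(c,(328,145.3),.06); q=p2w(c,(316.1,316.3),a[2]+.0186)
print("post",p,"collar",q,"off",q-a[:3])
R=Ro.from_quat(a[3:]).as_matrix(); off=R.T@(q-a[:3]); print("tool off",off)
E
```

```text
post [ 0.49460016 -0.32351279  0.06      ] collar [ 0.54384064 -0.34700706  0.21612799] off [-0.00227022  0.00116776  0.0186    ]
tool off [-0.01862119  0.00044442 -0.00235186]
```

```bash
python3 - <<'E'
from h import *
go(.4973,-.3246,.105)
E
```

```text
t 5.07 pos [ 0.5468 -0.3469  0.1979] yaw -16.62 w 0.0478 F [-0.1  1.6  0.4] | slide [ 9.24  0.72 -5.46] roll None dist cm 10.8
```

```bash
python3 -m jog '[{"slide":[0,0.7,-3],"roll":0},{"slide":[0.2,0.7,-5.5],"roll":0},{"slide":[4,0.7,-5.5],"roll":0},{"slide":[8,0.7,-5.5],"roll":0},{"slide":[9.2,0.7,-5.5],"roll":0}]'; python3 -m jog '[{"slide":[0,0,0],"roll":0},{"slide":[0,0,0],"roll":0}]' ;  python3 - <<'E'
from h import *
im,c,s=snap('scene','s1'); im2,_,_=snap('top','t1')
crop(im,60,260,240,400,4,"s1c");crop(im2,380,200,520,320,5,"t1c")
go(.4973,-.3246,.09)
print(s["eef_rot"],s["joint_positions"])
E
```

```text
time: 5.48
ee_pos: [0.4951, -0.3212, 0.1008]
eef_rot: [0.102, 0.698, -0.101, 0.701]
ft_force: [-0.7, -0.6, -1.6]
width: 0.0475
time: 5.65
ee_pos: [0.4951, -0.3199, 0.1007]
eef_rot: [0.102, 0.699, -0.1, 0.701]
ft_force: [-0.3, -0.8, 0.1]
width: 0.0478
t 5.75 pos [ 0.4963 -0.3214  0.1027] yaw -16.44 w 0.048 F [ 0.5 -0.1 -0.5] | slide [ 1.27 -0.28  0.18] roll None dist cm 1.3
[ 0.10165062  0.69914656 -0.09989027  0.70063055] [ 0.02923924  0.38877141  0.57786638  1.73029484 -0.23903925  1.09177866
  1.96866615]
```

View pics/s1.png

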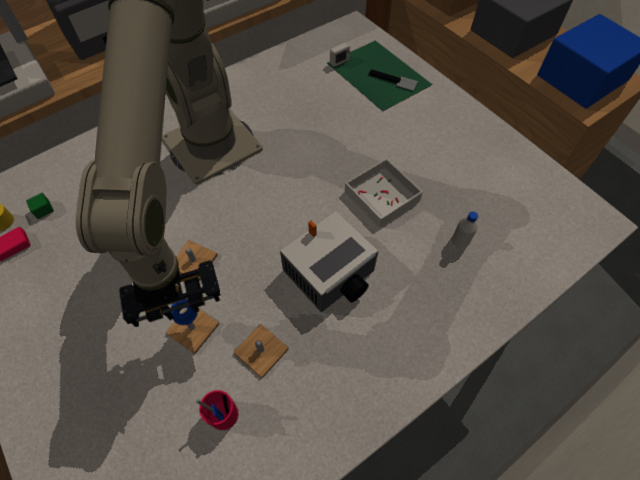

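View pics/t1c.png

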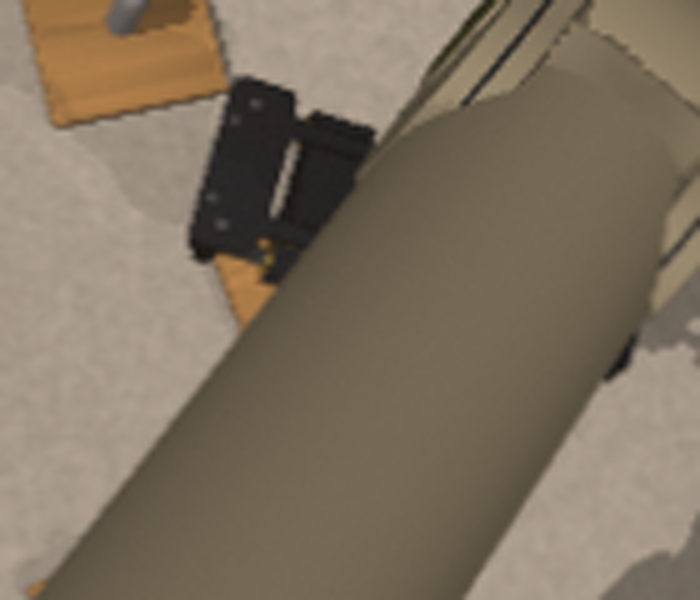

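View pics/s1c.png

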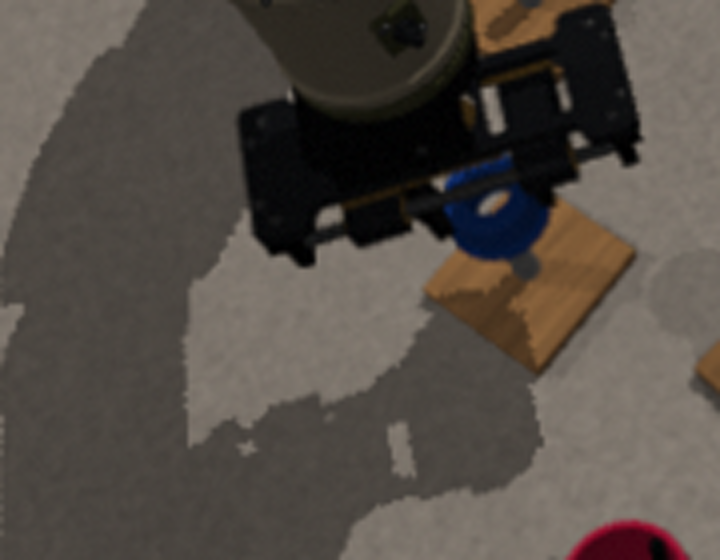

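```bash
python3 -m jog '[{"slide":[0.2,-0.1,0.1],"roll":0},{"slide":[0.4,-0.3,0.1],"roll":0},{"slide":[0.4,-0.3,0.1],"roll":0},{"slide":[0.4,-0.3,0.1],"roll":0},{"slide":[0.4,-0.3,0.1],"roll":0}]';  python3 - <<'E'
from h import *
L=[]
for k in range(3):
    im,c,s=snap('scene','s2'); L.append(s["ee_pos"])
m=np.mean(L,0);print(m)
crop(im,130,270,240,370,7,"s2c")
# predicted ring of collar flange underside & top and post tip for TCP mean
import itertools
for nm,X in [("top ctr",m+[-.0022,.0011,.0186]),("under ctr",m+[-.0022,.0011,-.0114]),("post tip",[.496,-.3235,.06])]:
    u=w2p(c,X); print(nm,u,(u-[130,270])*7)
E
```

```text
time: 6.17
ee_pos: [0.4964, -0.3247, 0.0989]
eef_rot: [0.101, 0.698, -0.101, 0.702]
ft_force: [-0.1, -0.7, -0.6]
width: 0.0478
[ 0.4964232  -0.3246559   0.09880672]
top ctr [180.00460085 308.44972839] [350.03220597 269.14809873]
under ctr [183.63620126 313.78339976] [375.45340879 306.4837983 ]
post tip [187.18226423 319.00582778] [400.27584961 343.04079448]
```

View pics/s2c.png

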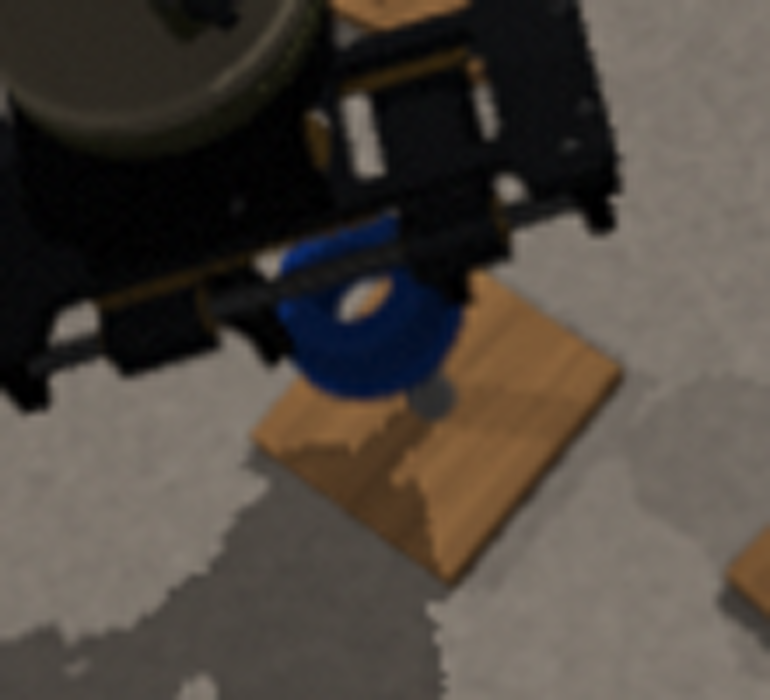

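```bash
python3 -m jog '[{"slide":[1.2,0,0],"roll":0},{"slide":[2.4,0,0],"roll":0},{"slide":[3,0,0.1],"roll":0},{"slide":[3.5,0,0.1],"roll":0},{"slide":[3.5,0,0.1],"roll":0}]';  python3 - <<'E'
from h import *
go(.4968,-.3247,.0254)
E
```

```text
time: 6.73
ee_pos: [0.4968, -0.3244, 0.062]
eef_rot: [0.102, 0.699, -0.101, 0.701]
ft_force: [-0.3, 0.3, -0.9]
width: 0.0478
t 6.73 pos [ 0.4968 -0.3244  0.062 ] yaw -16.44 w 0.0478 F [-0.3  0.3 -0.9] | slide [ 3.66 -0.04 -0.  ] roll None dist cm 3.7
```

Underside is now ~10 mm below the tip with no force: the post is in the bore. Continue down.

```bash
python3 -m jog '[{"slide":[1,0,0],"roll":0},{"slide":[2,0,0],"roll":0},{"slide":[2.8,0,0],"roll":0},{"slide":[3.4,0,0],"roll":0},{"slide":[3.4,0,0],"roll":0}]';  python3 - <<'E'
from h import *
go(.4968,-.3247,.0244)
E
```

```text
time: 7.15
ee_pos: [0.4961, -0.3238, 0.0263]
eef_rot: [0.102, 0.699, -0.1, 0.7]
ft_force: [-0.7, 0.2, -0.6]
width: 0.048
t 7.15 pos [ 0.4961 -0.3238  0.0263] yaw -16.43 w 0.048 F [-0.7  0.2 -0.6] | slide [ 0.19 -0.06  0.09] roll None dist cm 0.2
```

```bash
python3 -m jog '[{"slide":[0.2,0,0],"roll":0},{"slide":[0.2,0,0],"roll":0}]'; python3 -m jog '[{"slide":[0,0,0],"roll":0},{"slide":[0,0,0],"roll":0},{"slide":[0,0,0],"roll":0},{"slide":[0,0,0],"roll":0},{"slide":[0,0,0],"roll":0}]' 0.1; python3 -m jog '[{"slide":[-1,0,0],"roll":0},{"slide":[-4,0,0],"roll":0},{"slide":[-8,0,0],"roll":0},{"slide":[-12,0,0],"roll":0},{"slide":[-14,0,0],"roll":0}]' 0.1;  python3 - <<'E'
from h import *
im,c,s=snap('wrist','w6')
go(.4968,-.3247,.0244); print(w2p(c,[.4957,-.3235,.042]))
E
```

```text
time: 7.32
ee_pos: [0.4959, -0.3237, 0.0239]
eef_rot: [0.102, 0.7, -0.1, 0.7]
ft_force: [-0.2, -0.3, 0.5]
width: 0.0481
time: 7.73
ee_pos: [0.4961, -0.3238, 0.0242]
eef_rot: [0.102, 0.699, -0.1, 0.7]
ft_force: [0.2, 0.1, 0.2]
width: 0.073
time: 8.15
ee_pos: [0.4969, -0.3254, 0.1699]
eef_rot: [0.102, 0.697, -0.101, 0.702]
ft_force: [0.1, -1.1, 0.2]
width: 0.0784
t 8.2 pos [ 0.4981 -0.3261  0.1723] yaw -16.48 w 0.0785 F [ 0.9 -1.   3.4] | slide [14.79  0.08 -0.31] roll None dist cm 14.8
[317.08273094 225.1706785 ]
```

View pics/w6.png

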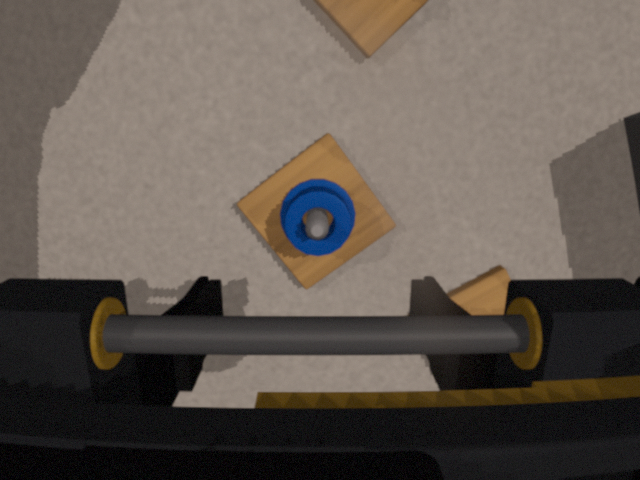

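```bash
python3 -c "
from h import *
go(.4975,.0245,.20,4.3)"; 
```

```text
t 8.2 pos [ 0.4981 -0.3261  0.1723] yaw -16.48 w 0.0785 F [ 0.9 -1.   3.4] | slide [-2.83 33.61 -9.97] roll -20.78 dist cm 35.2
```

```bash
python3 -m jog '[{"slide":[-2.8,33.6,-10],"roll":-5},{"slide":[-2.8,33.6,-10],"roll":-10},{"slide":[-2.8,33.6,-10],"roll":-15},{"slide":[-2.8,33.6,-10],"roll":-20.8},{"slide":[-2.8,33.6,-10],"roll":-20.8}]' 0.25; python3 -c "
from h import *
go(.4975,.0245,.20,4.3)"
```

```text
time: 8.62
ee_pos: [0.4962, -0.1152, 0.1864]
eef_rot: [-0.03, 0.703, 0.028, 0.711]
ft_force: [1.2, -0.2, -0.2]
width: 0.0655
t 8.62 pos [ 0.4962 -0.1152  0.1864] yaw 4.66 w 0.0655 F [ 1.2 -0.2 -0.2] | slide [-1.39 13.91  1.28] roll 0.36 dist cm 14.0
```

```bash
python3 -m jog '[{"slide":[-1.4,13.9,1.3],"roll":0.3},{"slide":[-1.4,13.9,1.3],"roll":0.3},{"slide":[-1.4,13.9,1.3],"roll":0.3},{"slide":[-1.4,13.9,1.3],"roll":0.3},{"slide":[-1.4,13.9,1.3],"roll":0.3}]' 0.25;  python3 -m jog '[{"slide":[0,0,0],"roll":0},{"slide":[0,0,0],"roll":0}]'; python3 -c "
from h import *
im,c,s=snap('wrist','w7')
go(.4975,.0245,.116,4.3);  print(w2p(c,[.4975,.0245,.145]))
np.save('c7.npy',np.array([*s['ee_pos'],*s['eef_rot']]))"
```

```text
time: 9.03
ee_pos: [0.4977, 0.0295, 0.2012]
eef_rot: [-0.03, 0.702, 0.029, 0.711]
ft_force: [-0.7, 1.1, 0.4]
width: 0.0652
time: 9.2
ee_pos: [0.4978, 0.0291, 0.2017]
eef_rot: [-0.03, 0.702, 0.029, 0.711]
ft_force: [0.3, 0.6, 0.4]
width: 0.0654
t 9.25 pos [0.4978 0.0285 0.2015] yaw 4.69 w 0.0651 F [ 0.7 -0.7  0.4] | slide [ 8.55 -0.38 -0.17] roll 0.39 dist cm 8.6
[306.42584574 257.0298021 ]
```

View pics/w7.png

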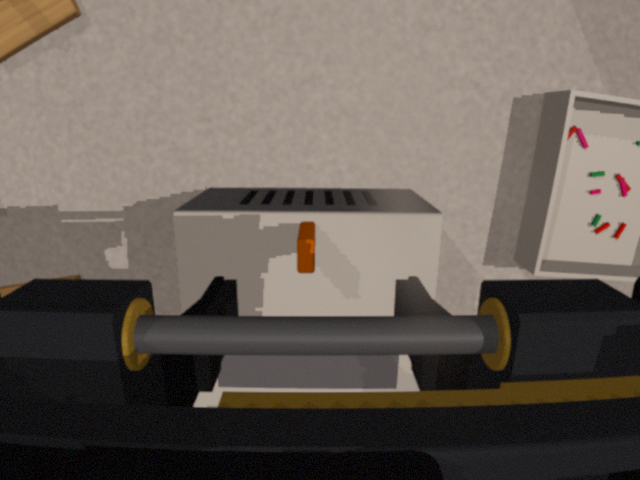

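```bash
python3 -c "
from h import *
im=cv2.imread('pics/w7.png'); crop(im,280,210,340,280,9,'w7c')"
```

```text
(no output)
```

View pics/w7c.png

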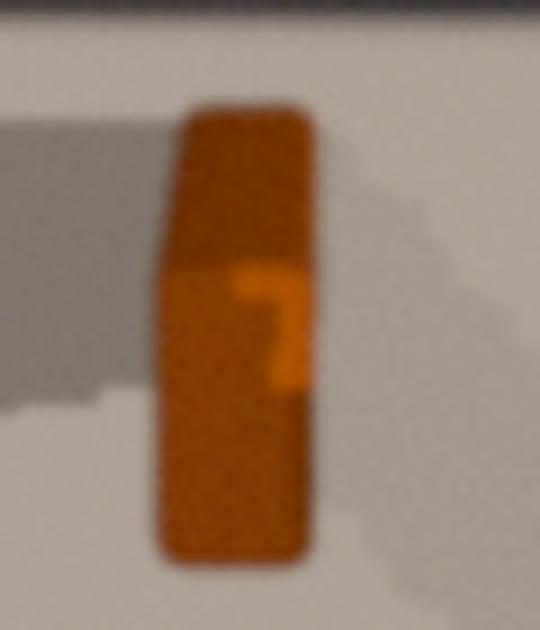

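```bash
python3 -m jog '[{"slide":[4,-0.3,-0.1],"roll":0},{"slide":[7,-0.4,-0.2],"roll":0},{"slide":[8.6,-0.4,-0.2],"roll":0.4},{"slide":[8.6,-0.4,-0.2],"roll":0.4},{"slide":[8.6,-0.4,-0.2],"roll":0.4}]' 0.5;  python3 -m jog '[{"slide":[0,0,0],"roll":0},{"slide":[0,0,0],"roll":0}]' 0.5; python3 -c "
from h import *
go(.4968,.0245,.116,4.3)"
```

```text
time: 9.67
ee_pos: [0.497, 0.023, 0.1155]
eef_rot: [-0.026, 0.702, 0.025, 0.711]
ft_force: [-0.4, -0.0, 0.5]
width: 0.0455
time: 9.83
ee_pos: [0.498, 0.0225, 0.1171]
eef_rot: [-0.026, 0.702, 0.025, 0.712]
ft_force: [0.2, 0.5, -0.1]
width: 0.0439
t 9.83 pos [0.498  0.0225 0.1171] yaw 4.13 w 0.0439 F [ 0.2  0.5 -0.1] | slide [ 0.1   0.21 -0.11] roll -0.17 dist cm 0.3
```

```bash
python3 -m jog '[{"slide":[0.1,0.2,-0.1],"roll":0},{"slide":[0.1,0.2,-0.1],"roll":0}]' 0.5;  python3 -m jog '[{"slide":[0,0,0],"roll":0},{"slide":[0,0,0],"roll":0},{"slide":[0,0,0],"roll":0},{"slide":[0,0,0],"roll":0},{"slide":[0,0,0],"roll":0}]' 1 25;  python3 -m jog '[{"slide":[0,0,0],"roll":0},{"slide":[0,0,0],"roll":0},{"slide":[0,0,0],"roll":0},{"slide":[0,0,0],"roll":0},{"slide":[0,0,0],"roll":0}]' 1 25; cat >> h.py <<'E'
def arc(ths,g0=None):
    yaw=np.radians(4.3); bx=np.array([np.cos(yaw),np.sin(yaw),0])
    s=r.read_state(); R=Ro.from_quat(s["eef_rot"]).as_matrix()
    if g0 is None:
        try: g0=np.load("g0.npy")
        except Exception: g0=s["ee_pos"]; np.save("g0.npy",g0)
    P=lambda t: g0+bx*(-.135*np.cos(t)+.04*np.sin(t)+.135)+np.array([0,0,1])*(.135*np.sin(t)+.04*np.cos(t)-.04)
    e=s["ee_pos"]-g0; a=e@bx-.135; b=e[2]+.04
    print("pos",s["ee_pos"].round(4),"theta~",round(np.arctan2(b,-a)-np.arctan2(.04,.135),3),"radius",round(np.hypot(a,b),4),"w",round(s["width"],4),"F",np.round(s["ft_force"],1))
    for t in ths: print(t,(R.T@(P(t)-s["ee_pos"])*100).round(1).tolist())
E
python3 -c "
from h import *
arc([.08,.16,.24,.32,.4])"
```

```text
time: 10.0
ee_pos: [0.4975, 0.0247, 0.1171]
eef_rot: [-0.026, 0.701, 0.025, 0.712]
ft_force: [-0.4, 0.3, -0.3]
width: 0.0434
time: 10.42
ee_pos: [0.4974, 0.0248, 0.1171]
eef_rot: [-0.026, 0.701, 0.025, 0.712]
ft_force: [-0.4, 0.5, 0.3]
width: 0.018
time: 10.83
ee_pos: [0.4975, 0.0235, 0.1171]
eef_rot: [-0.026, 0.701, 0.024, 0.712]
ft_force: [-0.2, -5.6, 0.3]
width: 0.0098
pos [0.4975 0.0235 0.1171] theta~ 0.0 radius 0.1408 w 0.0098 F [-0.2 -5.6  0.3]
0.08 [-1.1, -0.0, 0.4]
0.16 [-2.1, -0.0, 0.8]
0.24 [-3.1, -0.0, 1.4]
0.32 [-4.0, -0.0, 2.0]
0.4 [-4.9, -0.0, 2.7]
```

```bash
python3 -m jog '[{"slide":[-1.1,0,0.4],"roll":0},{"slide":[-2.1,0,0.8],"roll":0},{"slide":[-3.1,0,1.4],"roll":0},{"slide":[-4.0,0,2.0],"roll":0},{"slide":[-4.9,0,2.7],"roll":0}]'
python3 -c "
from h import *
arc([.5,.6,.7,.8,.9])"
```

```text
time: 11.25
ee_pos: [0.5224, 0.0253, 0.1665]
eef_rot: [-0.026, 0.702, 0.024, 0.711]
ft_force: [-4.1, -1.7, -2.2]
width: 0.0099
pos [0.5224 0.0253 0.1665] theta~ 0.394 radius 0.1418 w 0.0099 F [-4.1 -1.7 -2.2]
0.5 [-1.0, 0.0, 1.1]
0.6 [-2.0, 0.0, 2.1]
0.7 [-2.8, 0.0, 3.3]
0.8 [-3.5, 0.0, 4.5]
0.9 [-4.0, 0.0, 5.8]
```

```bash
python3 -m jog '[{"slide":[-1,0,1.1],"roll":0},{"slide":[-2,0,2.1],"roll":0},{"slide":[-2.8,0,3.3],"roll":0},{"slide":[-3.5,0,4.5],"roll":0},{"slide":[-4.0,0,5.8],"roll":0}]'
python3 -c "
from h import *
arc([1.0,1.1,1.2,1.3,1.4])"
```

```text
time: 11.67
ee_pos: [0.5795, 0.0296, 0.2085]
eef_rot: [-0.026, 0.703, 0.024, 0.71]
ft_force: [-7.6, -1.6, 6.3]
width: 0.0098
pos [0.5795 0.0296 0.2085] theta~ 0.9 radius 0.1417 w 0.0098 F [-7.6 -1.6  6.3]
1.0 [-0.4, 0.0, 1.4]
1.1 [-0.7, 0.0, 2.7]
1.2 [-0.8, 0.0, 4.1]
1.3 [-0.9, 0.0, 5.5]
1.4 [-0.8, 0.0, 6.9]
```

```bash
python3 -m jog '[{"slide":[-0.4,0,1.4],"roll":0},{"slide":[-0.7,0,2.7],"roll":0},{"slide":[-0.8,0,4.1],"roll":0},{"slide":[-0.9,0,5.5],"roll":0},{"slide":[-0.8,0,6.9],"roll":0}]'
python3 -c "
from h import *
im,c,s=snap('scene','s3')
crop(im,200,120,460,340,3,'s3c')
arc([1.47,1.54,1.61,1.67,1.72])"
```

```text
time: 12.08
ee_pos: [0.6487, 0.0348, 0.2182]
eef_rot: [-0.026, 0.703, 0.025, 0.71]
ft_force: [-3.1, -1.3, 0.6]
width: 0.0096
pos [0.6508 0.0349 0.2178] theta~ 1.414 radius 0.142 w 0.0096 F [-1.4 -0.1  5.5]
1.47 [0.3, 0.0, 0.8]
1.54 [0.5, 0.0, 1.7]
1.61 [0.8, 0.0, 2.7]
1.67 [1.1, 0.0, 3.4]
1.72 [1.4, 0.0, 4.1]
```

View pics/s3c.png

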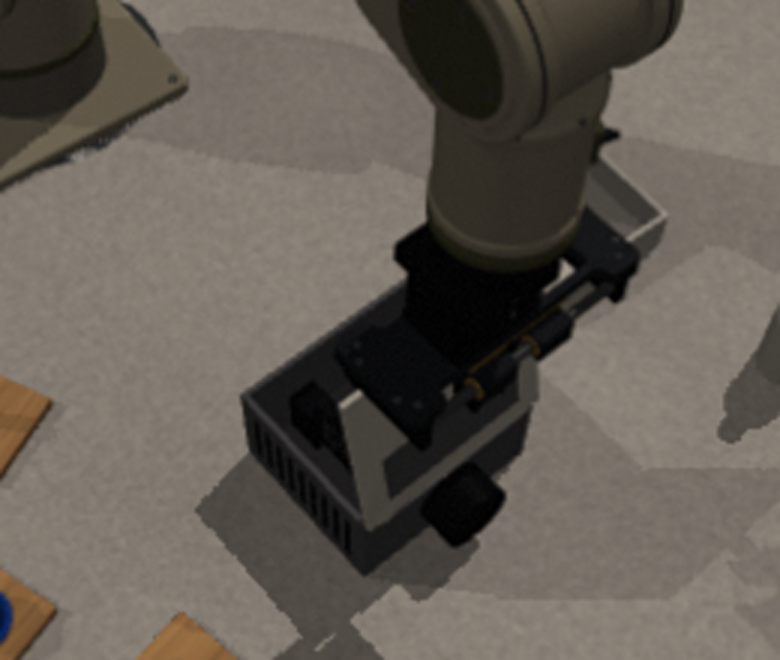

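```bash
python3 -m jog '[{"slide":[0.3,0,0.8],"roll":0},{"slide":[0.5,0,1.7],"roll":0},{"slide":[0.8,0,2.7],"roll":0},{"slide":[1.1,0,3.4],"roll":0},{"slide":[1.1,0,3.4],"roll":0}]'
python3 -c "
from h import *
arc([1.67])"
```

```text
time: 12.55
ee_pos: [0.6868, 0.0376, 0.2081]
eef_rot: [-0.027, 0.701, 0.025, 0.712]
ft_force: [1.9, -0.2, 4.0]
width: 0.0098
pos [0.6868 0.0376 0.2081] theta~ 1.679 radius 0.142 w 0.0098 F [ 1.9 -0.2  4. ]
1.67 [0.1, 0.0, -0.2]
```

```bash
python3 -m jog '[{"slide":[0,0,0],"roll":0},{"slide":[0,0,0],"roll":0},{"slide":[0,0,0],"roll":0},{"slide":[0,0,0],"roll":0},{"slide":[0,0,0],"roll":0}]' 0.5; python3 -m jog '[{"slide":[-2,0,0],"roll":0},{"slide":[-5,0,0],"roll":0},{"slide":[-8,0,0],"roll":0},{"slide":[-10,0,0],"roll":0},{"slide":[-10,0,0],"roll":0}]' 0.5
python3 -c "
from h import *
im,c,s=snap('scene','s4')
crop(im,200,120,460,340,3,'s4c')
go(.5541,.0609,.27,4.3)"
```

```text
time: 12.97
ee_pos: [0.6866, 0.0378, 0.2081]
eef_rot: [-0.027, 0.701, 0.025, 0.712]
ft_force: [0.4, 0.8, -0.3]
width: 0.0354
time: 13.38
ee_pos: [0.6864, 0.0378, 0.3136]
eef_rot: [-0.026, 0.699, 0.025, 0.714]
ft_force: [1.1, 0.5, 0.1]
width: 0.0432
t 13.43 pos [0.6859 0.0378 0.3108] yaw 4.15 w 0.0434 F [ 0.3 -0.  -0.9] | slide [  3.83   3.27 -13.06] roll -0.15 dist cm 14.0
```

View pics/s4c.png

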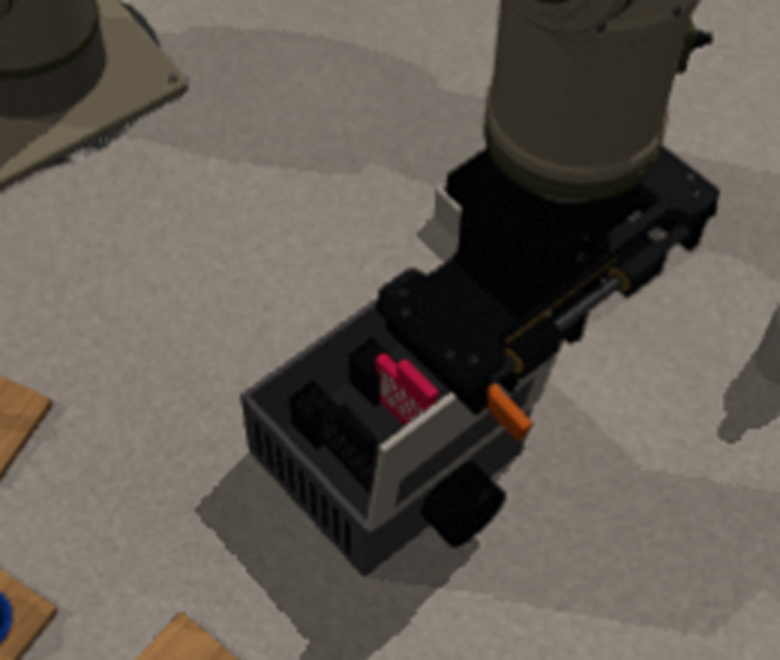

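```bash
python3 -m jog '[{"slide":[0,3.3,-4],"roll":0},{"slide":[0,3.3,-8],"roll":0},{"slide":[0,3.3,-13],"roll":0},{"slide":[2,3.3,-13],"roll":0},{"slide":[6,3.3,-13],"roll":0}]'; python3 -m jog '[{"slide":[3,0,0],"roll":0},{"slide":[4,0,0],"roll":0},{"slide":[4,0,0],"roll":0},{"slide":[4,0,0],"roll":0}]'; 
python3 -c "
from h import *
im,c,s=snap('wrist','w8')
print(w2p(c,[.5541,.0609,.087]))
np.save('c8.npy',np.array([*s['ee_pos'],*s['eef_rot']]))
go(.5541,.0609,.06,4.3)"
```

```text
time: 13.85
ee_pos: [0.5542, 0.0618, 0.2518]
eef_rot: [-0.026, 0.697, 0.026, 0.716]
ft_force: [1.7, 0.1, 0.2]
width: 0.0434
time: 14.18
ee_pos: [0.5554, 0.0618, 0.2122]
eef_rot: [-0.026, 0.698, 0.026, 0.716]
ft_force: [1.3, -0.2, 0.7]
width: 0.0432
[313.73823867 222.95216259]
t 14.23 pos [0.556  0.0619 0.2131] yaw 4.2 w 0.0433 F [-0.2  1.   0.9] | slide [15.3  -0.08 -0.62] roll -0.1 dist cm 15.3
```

View pics/w8.png

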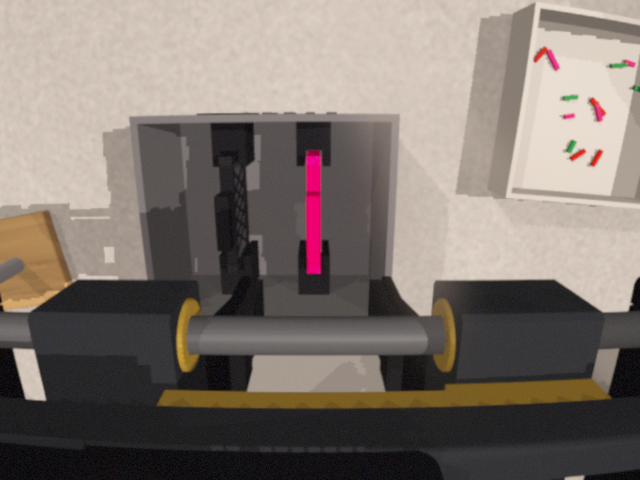

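```bash
python3 -m jog '[{"slide":[4,0,-0.2],"roll":0},{"slide":[8,-0.1,-0.4],"roll":0},{"slide":[12,-0.1,-0.6],"roll":0},{"slide":[15.3,-0.1,-0.6],"roll":0},{"slide":[15.3,-0.1,-0.6],"roll":0}]'; python3 -m jog '[{"slide":[0,0,0],"roll":0},{"slide":[0,0,0],"roll":0}]'; 
python3 -c "
from h import *
im,c,s=snap('wrist','w9')
go(.5541,.0609,.058,4.3)"
```

```text
time: 14.65
ee_pos: [0.5516, 0.0603, 0.0553]
eef_rot: [-0.026, 0.7, 0.026, 0.714]
ft_force: [-1.1, 0.1, -0.9]
width: 0.0434
time: 14.82
ee_pos: [0.553, 0.0605, 0.0574]
eef_rot: [-0.026, 0.699, 0.026, 0.714]
ft_force: [-0.1, 0.2, 0.3]
width: 0.0436
t 14.87 pos [0.5534 0.0606 0.0579] yaw 4.21 w 0.0435 F [-0.8 -0.5 -0.2] | slide [-0.    0.02  0.07] roll -0.09 dist cm 0.1
```

View pics/w9.png

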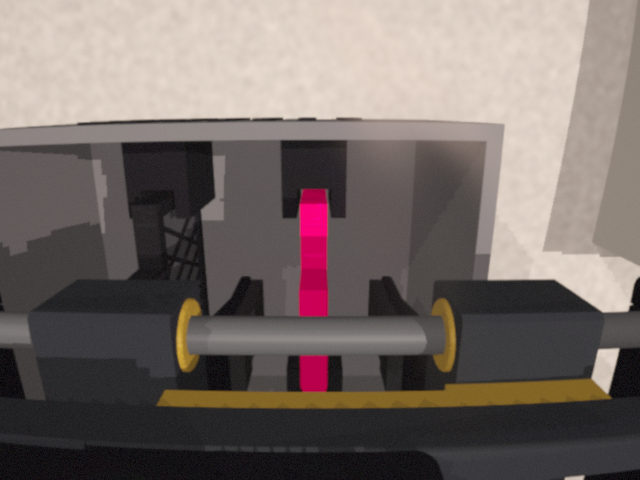

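The pink tab (x≈314 px) is centred between the fingers. Close.

```bash
python3 -m jog '[{"slide":[0,0,0],"roll":0},{"slide":[0,0,0],"roll":0},{"slide":[0,0,0],"roll":0},{"slide":[0,0,0],"roll":0},{"slide":[0,0,0],"roll":0}]' 1 25; python3 -m jog '[{"slide":[0,0,0],"roll":0},{"slide":[0,0,0],"roll":0},{"slide":[0,0,0],"roll":0}]' 1 30; python3 -m jog '[{"slide":[-2,0,0],"roll":0},{"slide":[-4,0,0],"roll":0},{"slide":[-7,0,0],"roll":0},{"slide":[-10,0,0],"roll":0},{"slide":[-13,0,0],"roll":0}]'; 
python3 -c "
from h import *
im,c,s=snap('scene','s5'); crop(im,200,120,460,340,3,'s5c')
go(.4575,.2885,.19,4.3)"
```

```text
time: 15.28
ee_pos: [0.5536, 0.0607, 0.0583]
eef_rot: [-0.026, 0.698, 0.026, 0.715]
ft_force: [-0.1, 0.9, 0.9]
width: 0.0177
time: 15.53
ee_pos: [0.5536, 0.0607, 0.0584]
eef_rot: [-0.026, 0.698, 0.026, 0.715]
ft_force: [-0.4, 1.4, 2.5]
width: 0.0096
time: 15.95
ee_pos: [0.55, 0.0604, 0.1895]
eef_rot: [-0.026, 0.698, 0.026, 0.715]
ft_force: [0.9, -0.1, -1.6]
width: 0.0098
t 16.0 pos [0.5527 0.0608 0.1959] yaw 4.19 w 0.0102 F [ 3.2 -0.6  5.1] | slide [ 0.36 23.41 -7.85] roll -0.11 dist cm 24.7
```

View pics/s5c.png

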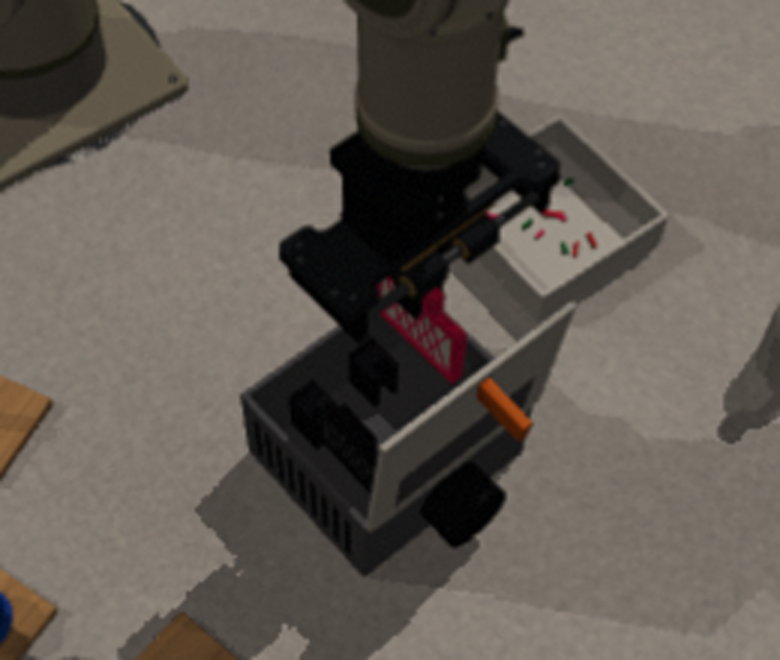

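```bash
python3 -m jog '[{"slide":[-1.5,0,0],"roll":0},{"slide":[-1.5,0,0],"roll":0}]';python3 -m jog '[{"slide":[0,3,-1],"roll":0},{"slide":[0,7,-2.3],"roll":0},{"slide":[0,11,-3.7],"roll":0},{"slide":[0,15,-5],"roll":0},{"slide":[0,19,-6.4],"roll":0}]'; 
python3 -c "
from h import *
go(.457,.2885,.18,4.3)"
```

```text
time: 16.17
ee_pos: [0.554, 0.0609, 0.2145]
eef_rot: [-0.025, 0.694, 0.027, 0.719]
ft_force: [0.4, -0.5, -0.2]
width: 0.0097
time: 16.58
ee_pos: [0.4759, 0.2451, 0.2116]
eef_rot: [-0.025, 0.694, 0.027, 0.719]
ft_force: [0.5, 1.0, -0.6]
width: 0.0093
t 16.58 pos [0.4759 0.2451 0.2116] yaw 4.16 w 0.0093 F [ 0.5  1.  -0.6] | slide [ 3.11  4.46 -1.68] roll -0.14 dist cm 5.7
```

```bash
python3 -m jog '[{"slide":[1,2.5,-0.8],"roll":0},{"slide":[2,4.5,-1.7],"roll":0},{"slide":[2.8,4.5,-1.7],"roll":0},{"slide":[2.8,4.5,-1.7],"roll":0},{"slide":[2.8,4.5,-1.7],"roll":0}]';python3 -m jog '[{"slide":[0,0,0],"roll":0},{"slide":[0,0,0],"roll":0},{"slide":[0,0,0],"roll":0},{"slide":[0,0,0],"roll":0},{"slide":[0,0,0],"roll":0}]'; 
python3 -c "
from h import *
im,c,s=snap('scene','s6'); im2,c2,_=snap('top','t6'); snap('wrist','w10')
crop(im,60,140,460,440,2,'s6c')
go(.457,.2885,.18,4.3); s=r.read_state(); print(s['eef_rot'],s['joint_vel'].round(3))"
```

```text
time: 17.0
ee_pos: [0.4568, 0.2878, 0.1822]
eef_rot: [-0.025, 0.694, 0.026, 0.719]
ft_force: [0.2, 0.2, -1.0]
width: 0.0097
time: 17.42
ee_pos: [0.457, 0.2875, 0.1825]
eef_rot: [-0.025, 0.694, 0.026, 0.719]
ft_force: [0.1, -0.5, -0.8]
width: 0.0102
t 17.57 pos [0.4568 0.2878 0.1823] yaw 4.11 w 0.0097 F [-1.  -0.4 -0.3] | slide [0.23 0.07 0.01] roll -0.19 dist cm 0.2
[-0.0248359   0.69421072  0.02591853  0.71887613] [-0.001  0.002 -0.     0.     0.    -0.001 -0.001]
```

View pics/s6c.png

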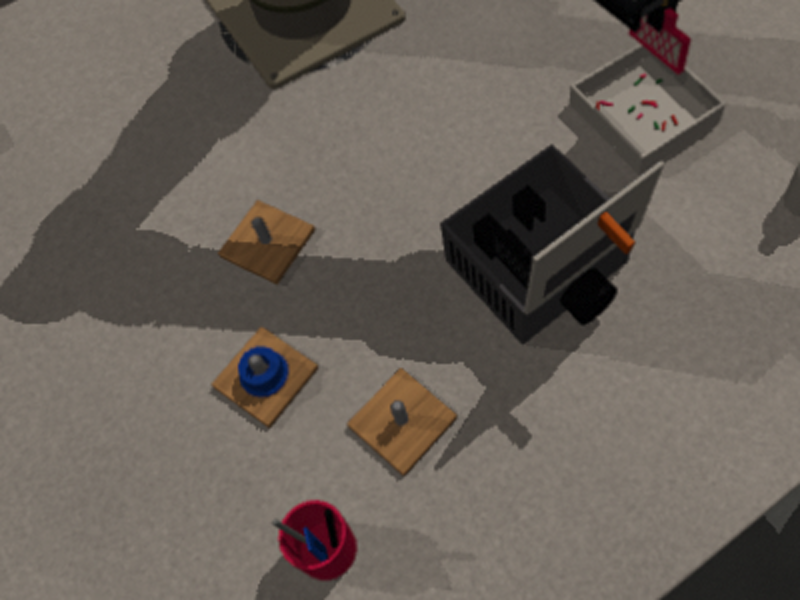

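View pics/t6.png

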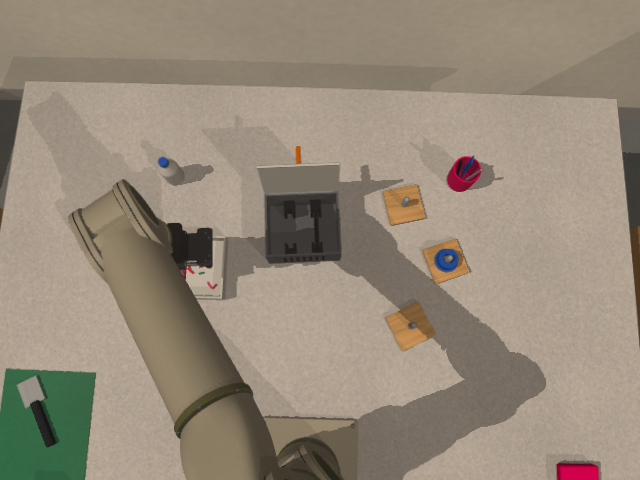

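View pics/w10.png

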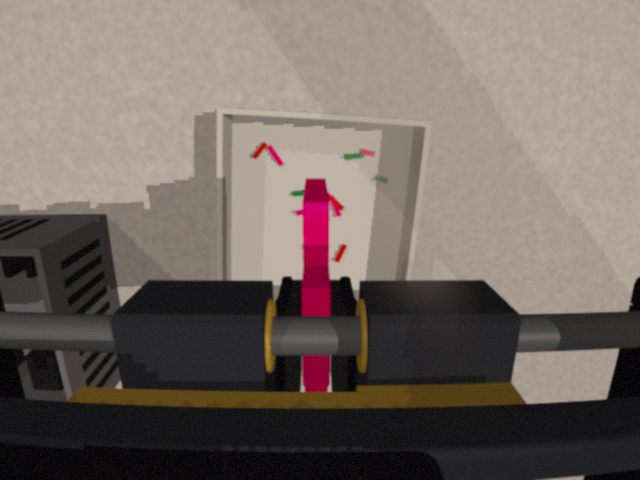

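```bash
python3 -c "
from bench import r
print(r.close_job())"
```

```text
the job is handed in; nothing more can be done
None
```

I did all the steps in order and handed the job in at about 17.6 s; the system gave no verdict.

- **Collar:** I hung it on the post of the stand farthest to the robot's right and let go. The last pictures show it lying level on the wood around the post.
- **Flap:** I swung it open by the orange tab to about 1.67 rad, judged from the gripper's path. It stayed open after I let go.
- **Mesh plate:** I drew it straight up out of the slot on the box's +y side and it is still gripped at about 10 mm opening, the tab's thickness. It is held near upright over the middle of the tray, with its underside about 0.13 m above the table by calculation and joint speeds near zero.
- **Left in place:** In the last top view the black cassette is in its slot, and the bottle and cup stand where they started.

**Small disagreements:**
- The tool is tipped about 2° from vertical. The plate was gripped with most of that tip already there, so it should lean less than 1°, well inside 17°.
- Position readings scattered by 1–2 mm, and the cameras differed by 2–4 mm on where the post was.
- The tray's centre comes only from the first top picture. The wrist view agrees sideways, but I did not check it front to back.

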